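# Release the waiting sample rack through the feeder's guard window

### The arm

A 6-joint arm with a two-finger parallel gripper is mounted at the origin on the work surface. World frame = base frame: x ahead of the robot, y to its left, z up, the work surface at z = 0. Lengths are in mm, angles in degrees, forces in N, time in s.
With the tool pointing down it reaches from about 300 to 850 mm from the base axis. Payload 4.2 kg.
Tool frame: the origin (TCP) lies between the finger pads; the fingertips stand 19 mm ahead of it and the grasp point (between the pads) is the TCP; z points along the fingers, x is the direction in which the jaws open and shut, and the axes are right-handed (so a half turn about z gives the same grasp; the last joint's range is limited). The gripper opens to 91 mm and grips with 3 to 60 N. Pads are 32 mm wide; open, the fingers measure 118 mm over their backs; the gripper's body (76 mm by 178 mm) begins 60 mm behind the grasp point.
Start: joints at [75.63, 18.312, 89.639, -0, 72.044, -1.146], TCP at [131.537, 559.771, 194.276] pointing down, gripper open.
Joint ranges: [-177.97, 177.97], [-48.28, 115.42], [12.27, 149.76], [-77.06, 257.06], [2.81, 150.46], [-146.56, 146.56]. Speed limits (degrees/s): [147.25, 147.25, 180, 180, 180, 180].

### API

Orientations are given as [roll, pitch, yaw] about the fixed x, y, z axes, in that order (R = Rz(yaw) Ry(pitch) Rx(roll)).
In Python, from workcell import sensors, grab_frame, env gives the robot as it stands.
- The arm moves only by the tool servo_tool, never from a script. Its argument "motion" is one flat list of numbers, 7 for each row, row after row: the shift along the world's x, y, z in mm, then the turn, a rotation vector about the world's x, y, z in rad, then the opening in per cent of the stroke, from 0 (shut) to 100 (fully open). In form: [x, y, z, rx, ry, rz, grip, x, y, z, rx, ry, rz, grip, ...]. A call has 1 to 10 rows; each row shifts and turns the commanded pose from where the row before left it; what a row does not reach is not made up. A row lasts 1/12 s, in which the tool goes at most 41.7 mm and 7.16 degrees, less where a joint would pass 70% of its speed; a pose out of reach is approached as far as the arm can. A call with a gripper value outside its range is refused whole. The fingers move at their own pace and stop on an object; "newtons" is the grip in N (left out, the last holds). Time passes only in rows, so rows that do not move let the fingers close. It gives the time, the measured TCP pose, the force and the opening at its end, in the units of the state.
- sensors.state(): the state, without advancing time (a new reading comes with each control period).
- grab_frame(name): name is "side" or "top" or "wrist"; returns a dict with "image" (420x560x3 uint8, red, green, blue), "depth" (420x560 float32, mm along the optical axis (not along the pixel's ray), 0 where there is no reading), "fx", "fy", "cx", "cy" (pixels), "extrinsics" (4x4, takes a point from camera to world coordinates); the wrist camera has in their place "T_tool_cam" (4x4, takes a point from camera to tool coordinates, whose origin is the TCP and whose axes are the tool frame's). Camera axes: x right, y up, looking along -z (the intrinsics and any distortion apply to the point x, -y, -z); pixel columns grow to the right and rows downward; lengths in mm; the calibration is good to about 2 mm. The wrist camera is an equidistant fisheye: a pixel r from the principal point sees the ray r / f radians off the axis. A picture is of the moment at which its call begins: read the wrist's pose just before it.
- env.job_done(): hands the job in, once; it reports no verdict.
The state is a dict: "time_s": time; "qpos": joint angles; "qvel": joint speeds; "effort": joint torques, N m; "ee_pos": TCP position; "ee_rot": TCP orientation; "force": force on the tool from outside, world axes, zero at the start; "torque": the same for the moment, N m; "gripper_width": finger opening in mm.
Only numpy, scipy, OpenCV 4.12 (cv2) and the standard library are available. Lean on these libraries where they do the work, as an engineer would, in place of code of your own. Each camera call takes 0.05 s, during which the arm holds its last target.

### The job

A rack of sample tubes waits on the sloping lane of the bench feeder. Reach down through the window of the clear guard without touching the guard, press the release lever and keep it down until the rack has slid down its lane and stopped at the barcode reader's end stop, then let the lever spring back up and take the hand away. Do not touch the rack itself, and leave the bottle, the beaker and the spare rack where they stand.

Things in the scene. Friction and masses are not known exactly. Their poses are not given: they have to be found in the camera images.
- feeder: Gravity rack feeder, fixed: white housing 255 x 300 mm, 45 mm high, with a sloping open lane, a lever under a guard and a black barcode reader (top at 135 mm). Origin on the bench below the spot where the lever's pawl crosses the lane; z up, x across the lane away from the robot, y uphill along the lane (the rack slides to -y). Lane 26 mm wide, slope 9 deg, floor 85 mm above the bench at the pawl.
- guard: Clear plastic guard box over the lever, on the robot's side of the lane. Origin and axes are the feeder's. It spans x -188 to -46 mm, y -75 to 75 mm; its 4 mm top plate has its upper face 100 mm above the bench and one rectangular window with an aluminium frame 8 mm wide (upper face at 103 mm). It must not be touched.
- window (a point): Centre of the guard's window, level with the top of its frame, 103 mm above the bench, at x -120, y 0 mm in the feeder's frame; axes as the feeder's. Clear opening 80 mm along x, 90 mm along y, so only shut fingers pass with room to spare. The lever's pad lies right below it.
- lever_pad (a point): Centre of the upper face of the lever's black ribbed pad, 46 mm along x, 44 mm along y; moves with the lever. At rest it is 86 mm above the bench, 17 mm below the window's frame top, centred under the window. Fully pressed its centre is about 26 mm lower and the pad tilts 17 deg, the edge nearer the robot lower.
- release_lever (a joint): Lever angle in rad: 0 up at rest, 0.30 fully down at its stop. Hinge 90 mm from the pad's centre, on the lane's side; its steel pawl blocks the rack. From about 0.2 on the pawl is out of the lane and the rack runs. Springs back up when let go: about 3 N on the pad starts it, 8 to 9 N holds it fully down. Let up too early, the pawl rubs on the rack's side and can hold it.
- rack: The waiting loose rack in the lane: grey carrier 22 mm (x) by 100 mm (y) by 50 mm high with five red-capped tubes, 90 mm high in all, about 0.16 kg. Origin: centre of its underside; y axis uphill along the lane. It starts just uphill of the pawl; once that is out it slides about 138 mm to the end stop by its weight, in about 0.7 s.
- read_position (a point): Point on the lane floor where the centre of the rack's underside lies when the rack rests against the end stop in front of the barcode reader: 74 mm to -y and 73 mm up from the feeder's origin; axes as the feeder's.
- spare_rack: Bystander: an identical loose rack with tubes, standing on the bench beside the feeder's lower end. Origin: centre of its underside.
- reagent_bottle: Bystander: white capped bottle, 60 mm across, 150 mm high, on the bench past the feeder's upper end. Origin: centre of its underside.
- beaker: Bystander: glass beaker, 68 mm across, 75 mm high, on the bench past the feeder's lower end. Origin: centre of its underside.
Mind the look-alikes: they are no part of the job. What is shaped like the rack but orange is not meant.

How it is judged:
By the outcome, as a careful person would: the job done as asked, in the order asked, and still so for the second after the job is handed in, with the robot touching nothing.
It also fails if it takes over 35 s, if anything falls off the work surface, if the arm or the gripper's body presses on something with over 40 N, if the wrist force passes 120 N, or if a joint passes its speed limit or range.

## Working session

There is one attempt and no reset: what is moved stays moved. The work goes in short steps, Python scripts to look and compute and a tool call to move; the robot and the scene stay as the last step left them, time stands still between calls to the robot, and variables do not carry over. Pictures are saved under pics/ and viewed, and the job is handed in when it is done.

Besides the shell and the picture viewer there is one more tool, called after "Request:" as name(argument=value, ...), one argument or row to a line, values as JSON. servo_tool: Moves the arm, as the interface text tells. Its arguments: {"type":"object","properties":{"motion":{"type":"array"},"newtons":{"type":"number"}},"required":["motion"]}

```bash
mkdir -p pics
python3 - <<'E'
from workcell import sensors, grab_frame, env
import cv2,numpy as np
print(sensors.state())
for n in("side","top","wrist"):
    f=grab_frame(n); cv2.imwrite(f"pics/{n}0.png",f["image"][...,::-1]); np.savez(f"{n}0.npz",**f)
    print(n,f["fx"],f["fy"],f["cx"],f["cy"],np.round(f.get("extrinsics",f.get("T_tool_cam")),3).tolist())
E
```

```text
{'time_s': 0.0, 'qpos': array([ 7.56303837e+01,  1.83508111e+01,  8.97058621e+01, -1.59249082e-03,
        7.20434585e+01, -1.14380607e+00]), 'qvel': array([ 0.05676382,  0.09323473,  0.02921041, -0.04201783, -0.03757266,
        0.11974239]), 'effort': array([ 1.39941691e-03, -4.12469566e+01, -2.31966072e+01,  7.28154788e-02,
        4.58743132e-02, -1.43839202e-04]), 'ee_pos': array([131.40886177, 559.23298704, 193.43231506]), 'ee_rot': array([-1.79999515e+02,  1.00141945e-01,  7.67746825e+01]), 'force': array([-0.12085961,  0.53943054,  0.49806529]), 'torque': array([-0.00713258, -0.02445795, -0.05186793]), 'gripper_width': 91.35252772900097}
side 401.9717744893641 401.9717744893641 280.3496624267722 201.33415387203442 [[0.996, 0.036, -0.081, 498.636], [-0.086, 0.602, -0.793, -633.01], [0.021, 0.797, 0.603, 592.099], [0.0, 0.0, 0.0, 1.0]]
top 491.9125990429517 491.9125990429517 280.6933574643122 207.72292151295395 [[-0.0, 0.997, -0.081, 482.252], [-1.0, -0.001, -0.01, 37.598], [-0.01, 0.081, 0.997, 1182.637], [0.0, 0.0, 0.0, 1.0]]
wrist 325.19226210127806 325.19226210127806 279.0113192071392 211.79213393919156 [[1.0, 0.0, -0.0, 0.186], [0.0, -0.963, -0.271, -76.742], [-0.0, 0.271, -0.963, -189.775], [0.0, 0.0, 0.0, 1.0]]
```

View pics/side0.png

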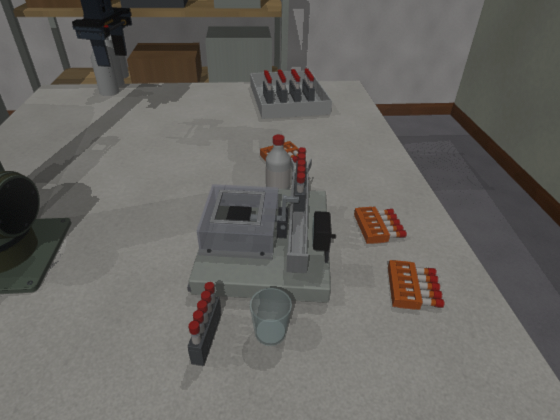

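View pics/top0.png

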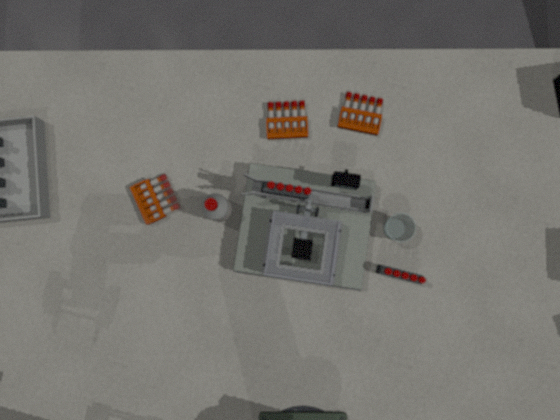

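View pics/wrist0.png

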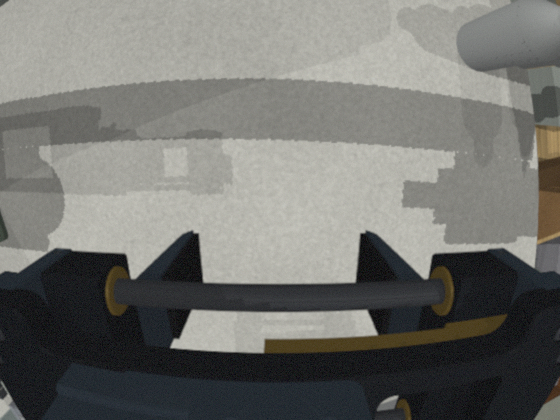

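The overview shows the feeder with its guard window near top pixel (302,248). The waiting grey rack is in the lane at about (288,188), the bottle at (215,206), the beaker at (398,228) and the spare rack at (400,273). The orange racks at (287,120), (360,113) and (155,198) are decoys, and there are more racks in the tray at the far left. The next step is a close crop.

Run:
```python
import cv2
a=cv2.imread("pics/top0.png")[150:300,225:425]; cv2.imwrite("pics/topc.png",cv2.resize(a,None,fx=4,fy=4,interpolation=cv2.INTER_CUBIC))
a=cv2.imread("pics/side0.png")[130:300,180:360]; cv2.imwrite("pics/sidec.png",cv2.resize(a,None,fx=3.5,fy=3.5,interpolation=cv2.INTER_CUBIC))
```

```text
(no output)
```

View pics/topc.png

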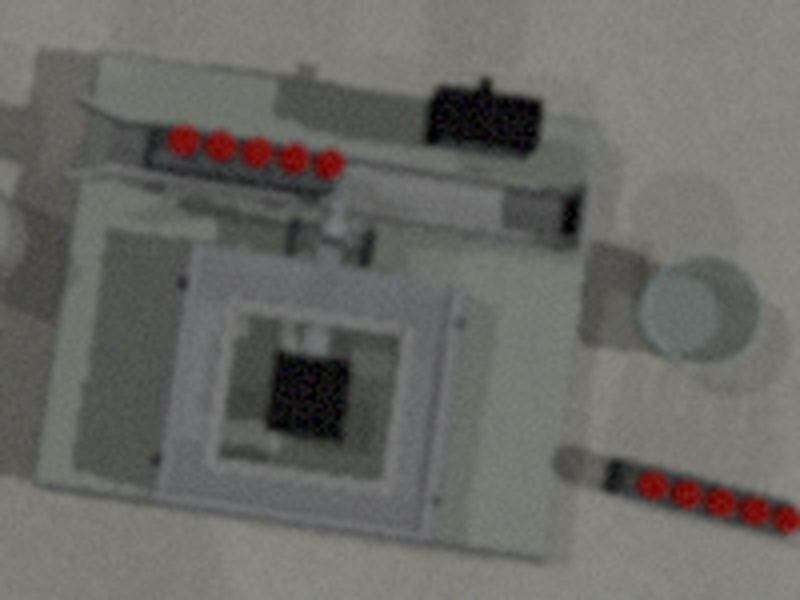

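View pics/sidec.png

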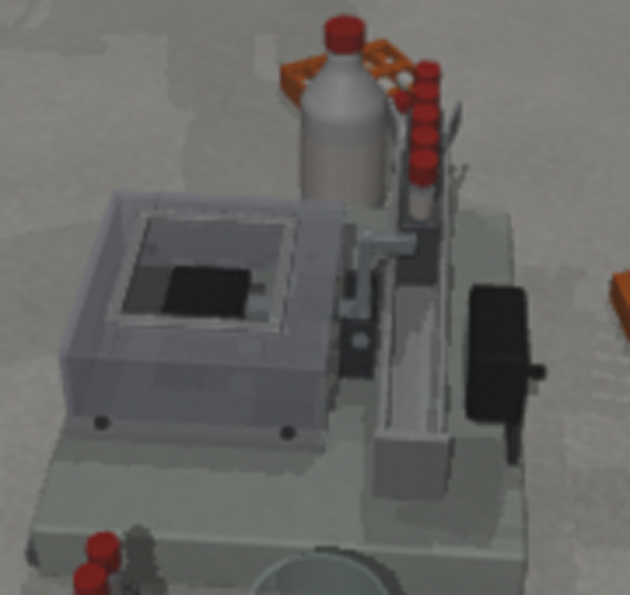

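```bash
cat > fit.py <<'E'
import numpy as np
from scipy.optimize import least_squares
def cam(n):
    f=np.load(n+".npz"); return f
def proj(f,P):
    E=f["extrinsics"]; p=(P-E[:3,3])@E[:3,:3]
    return np.c_[f["cx"]+f["fx"]*p[:,0]/-p[:,2], f["cy"]-f["fy"]*p[:,1]/-p[:,2]]
def w(p,L):
    c,s=np.cos(p[2]),np.sin(p[2]); return np.c_[p[0]+c*L[:,0]-s*L[:,1],p[1]+s*L[:,0]+c*L[:,1],L[:,2]]
G=[(-46,75,100),(-46,-75,100),(-188,-75,100),(-188,75,100)]
W=[(-120+a*48,b*53,103) for a,b in((1,1),(1,-1),(-1,-1),(-1,1))]
I=[(-120+a*40,b*45,103) for a,b in((1,1),(1,-1),(-1,-1),(-1,1))]
PD=[(-120,0,86)]
L=np.array(G+W+I+PD,float)
top=np.array([(197,245),(462,290),(430,535),(155,497),(224,300),(412,325),(395,492),(206,468),(240,315),(402,332),(385,480),(219,460),(309,397)])/4+[225,150]
side=np.array([(345,207),(335,362),(65,358),(115,195),(298,217),(282,332),(108,322),(140,212),(290,225),(270,324),(122,315),(150,222),(208,291)])/3.5+[180,130]
E
python3 - <<'E'
from fit import *
ft,fs=cam("top0"),cam("side0")
for nm,use in(("top",(1,0)),("side",(0,1)),("both",(1,1))):
    def r(p):
        P=w(p,L); return np.r_[(proj(ft,P)-top).ravel()*use[0],(proj(fs,P)-side).ravel()*use[1]]
    s=least_squares(r,[500,0,0.],loss="soft_l1",x_scale=[1,1,.01])
    p=s.x;print(nm,p[:2],np.degrees(p[2]),"pad",w(p,np.array([[-120,0,86.]])))
    print(np.round(r(p).reshape(-1,2),1).tolist())
E
```

```text
top [598.60054131 -15.24631623] -7.780496562073466 pad [[479.70526364   0.99908154  86.        ]]
[[-1.0, -0.1], [0.3, -2.3], [0.1, 1.0], [0.7, 1.1], [0.5, -1.0], [1.5, -0.7], [0.1, 1.3], [-0.9, 0.6], [-0.3, -0.6], [-0.1, 0.7], [-0.6, 0.1], [-0.0, -0.5], [0.1, -0.2], [-0.0, -0.0], [-0.0, 0.0], [-0.0, -0.0], [-0.0, -0.0], [-0.0, -0.0], [-0.0, -0.0], [-0.0, -0.0], [-0.0, -0.0], [-0.0, -0.0], [-0.0, -0.0], [-0.0, -0.0], [-0.0, -0.0], [-0.0, -0.0]]
side [601.40987347 -17.84558956] -7.333880191796328 pad [[482.39157748  -2.52745585  86.        ]]
[[0.0, -0.0], [0.0, -0.0], [0.0, -0.0], [0.0, 0.0], [0.0, -0.0], [0.0, -0.0], [0.0, -0.0], [0.0, -0.0], [0.0, -0.0], [0.0, -0.0], [0.0, -0.0], [0.0, -0.0], [0.0, -0.0], [0.1, -1.4], [-0.7, 1.5], [-0.9, -0.7], [-0.7, -0.7], [0.6, 0.1], [1.2, 0.4], [-0.3, 1.0], [-0.3, -0.4], [-1.3, -0.1], [0.7, -0.3], [0.7, 0.5], [0.1, -0.8], [0.5, 0.3]]
both [600.20985467 -15.91420443] -7.6243989822830915 pad [[4.81270759e+02 7.21317193e-03 8.60000000e+01]]
[[-0.6, -0.8], [0.6, -3.1], [0.6, 0.2], [1.2, 0.5], [0.9, -1.6], [1.9, -1.5], [0.6, 0.5], [-0.4, -0.0], [0.0, -1.3], [0.3, -0.1], [-0.1, -0.7], [0.5, -1.2], [0.5, -0.9], [-0.3, -2.0], [-1.6, 0.7], [-1.6, -1.7], [-1.0, -1.5], [0.1, -0.5], [0.3, -0.4], [-0.9, 0.1], [-0.6, -1.1], [-1.8, -0.7], [-0.1, -1.1], [0.1, -0.4], [-0.3, -1.6], [-0.1, -0.4]]
```

The feeder's yaw is about -7.6° and the window and pad centre is at about (481, 0). I'll travel above it with the fingers shut and the jaw axis along the lane, which keeps the gripper body away from the rack.

Request:
servo_tool(
  motion=[17.5,-28,0,0,0,0.0098,0,17.5,-28,0,0,0,0.0098,0,17.5,-28,0,0,0,0.0098,0,17.5,-28,0,0,0,0.0098,0,17.5,-28,0,0,0,0.0098,0,17.5,-28,0,0,0,0.0098,0,17.5,-28,0,0,0,0.0098,0,17.5,-28,0,0,0,0.0098,0,17.5,-28,0,0,0,0.0098,0,17.5,-28,0,0,0,0.0098,0],
  newtons=20,
)

```text
time_s: 0.98
ee_pos: [306.9, 278.2, 194.2]
ee_rot: [180.0, 0.0, 82.4]
force: [0.4, 0.8, -0.1]
gripper_width: 27.6
```

Request:
servo_tool(
  motion=[17.5,-28,0,0,0,0,0,17.5,-28,0,0,0,0,0,17.5,-28,0,0,0,0,0,17.5,-28,0,0,0,0,0,17.5,-28,0,0,0,0,0,17.5,-28,0,0,0,0,0,17.5,-28,0,0,0,0,0,17.5,-28,0,0,0,0,0,17.5,-28,0,0,0,0,0,17.5,-28,0,0,0,0,0],
)

```text
time_s: 1.82
ee_pos: [481.9, -1.8, 194.1]
ee_rot: [-180.0, -0.0, 82.4]
force: [0.0, 1.0, 0.4]
gripper_width: 0.7
```

Request:
servo_tool(
  motion=[0,0,0,0,0,0,0,0,0,0,0,0,0,0],
)

```text
time_s: 1.98
ee_pos: [481.8, -1.3, 193.7]
ee_rot: [-179.9, -0.0, 82.2]
force: [0.8, 0.1, -0.1]
gripper_width: 1.0
```

Run:
```python
from workcell import sensors, grab_frame, env
import cv2,numpy as np
s=sensors.state();print(s["time_s"],s["ee_pos"],s["ee_rot"],s["force"],s["qpos"],s["gripper_width"])
for n in("wrist","side"):
    f=grab_frame(n); cv2.imwrite(f"pics/{n}1.png",f["image"][...,::-1]); np.savez(f"{n}1.npz",**f)
a=cv2.imread("pics/side1.png")[50:300,140:360];cv2.imwrite("pics/side1c.png",cv2.resize(a,None,fx=2.4,fy=2.4,interpolation=cv2.INTER_CUBIC))
```

```text
1.9833 [481.75506471  -1.32111693 193.73662824] [-1.79928199e+02 -1.42688024e-02  8.22148501e+01] [ 0.76212076  0.11877202 -0.11025274] [-1.54118492e+00  9.95354938e+00  1.01216575e+02  2.35739516e-02
  6.88997005e+01 -8.37645441e+01] 1.03639882749582
```

View pics/wrist1.png

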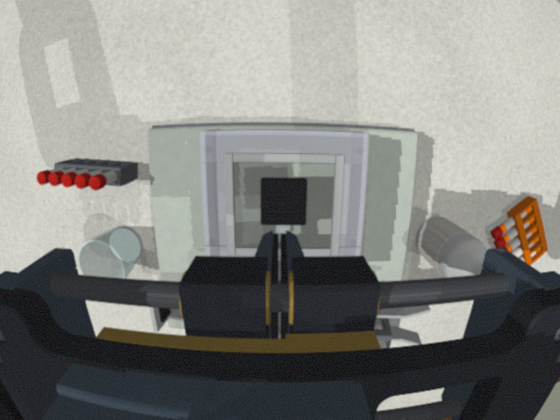

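View pics/side1c.png

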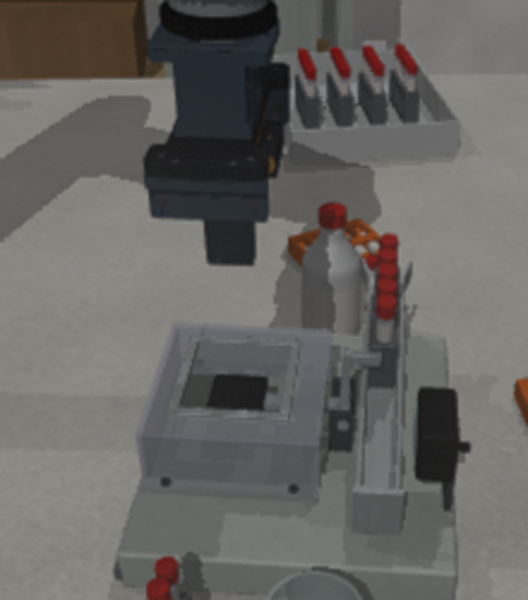

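The wrist view shows the pad at (284,201) and the window frame's upper edge around row 158. The lane axis lines up with the picture. I'll check the pad position from this view.

Run:
```python
import numpy as np
from scipy.spatial.transform import Rotation as R
f=np.load("wrist1.npz");T=f["T_tool_cam"]
Rw=R.from_euler("xyz",[-179.95,0,82.3],degrees=True).as_matrix();t=np.array([481.75,-1.3,194])
def hit(u,v,z):
    d=np.array([u-f["cx"],v-f["cy"]]);r=np.hypot(*d);th=r/f["fx"];d=d/r*np.sin(th)
    ray=Rw@T[:3,:3]@np.array([d[0],-d[1],-np.cos(th)]);o=Rw@T[:3,3]+t
    return o+ray*(z-o[2])/ray[2]
for u,v,z in[(262,178,86),(306,178,86),(306,224,86),(262,224,86),(284,201,86),(242,162,103),(336,162,103),(233,153,103),(344,153,103)]: print(u,v,hit(u,v,z).round(1))
```

```text
262 178 [454.2 -13.3  86. ]
306 178 [459.6  27.3  86. ]
306 224 [504.2  22.2  86. ]
262 224 [498.5 -19.8  86. ]
284 201 [478.7   4.1  86. ]
242 162 [434.9 -27.2 103. ]
336 162 [445.7  54.2 103. ]
233 153 [426.  -33.8 103. ]
344 153 [438.6  62.1 103. ]
```

The estimates agree to a few mm, against a clearance of more than 25 mm on each side. I'll make a small correction and descend.

Request:
servo_tool(
  motion=[-1.5,2.5,-10,0,0,0,0,0,0,-15,0,0,0,0,0,0,-15,0,0,0,0,0,0,-15,0,0,0,0,0,0,-10,0,0,0,0,0,0,-10,0,0,0,0,0,0,-4,0,0,0,0,0,0,0,0,0,0,0],
)

```text
time_s: 2.75
ee_pos: [479.1, 3.0, 114.6]
ee_rot: [-179.9, 0.0, 82.5]
force: [0.3, -0.5, 0.2]
gripper_width: 0.2
```

Run:
```python
from workcell import sensors, grab_frame, env
import cv2,numpy as np
s=sensors.state();print(s["time_s"],s["ee_pos"],s["ee_rot"],s["force"])
for n in("wrist","side"):
    f=grab_frame(n); cv2.imwrite(f"pics/{n}2.png",f["image"][...,::-1])
a=cv2.imread("pics/side2.png")[130:300,180:360];b=cv2.imread("pics/wrist2.png")[50:350,100:460]
cv2.imwrite("pics/c2.png",np.hstack([cv2.resize(a,(400,380)),cv2.resize(b,(400,380))]))
```

```text
2.75 [479.07029547   3.00025512 114.61426508] [-1.79887144e+02  9.99771657e-04  8.24586720e+01] [ 0.33716715 -0.46411791  0.17939546]
```

View pics/c2.png

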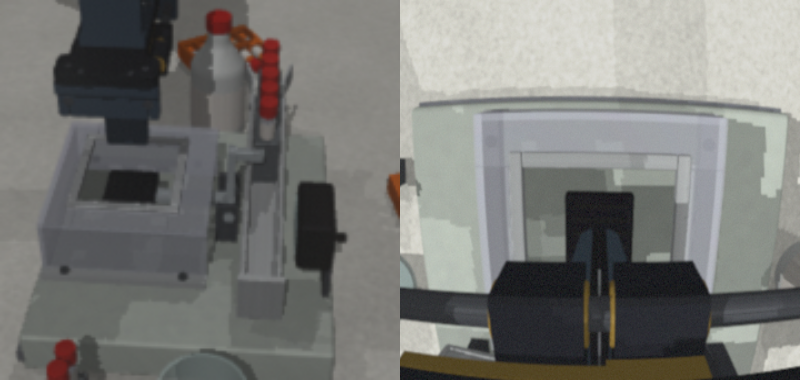

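```bash
python3 - <<'E'
from fit import *
f=cam("side0")
for P in[(479,3,95),(479,3,180),(479,3,140),(481,0,86),(479,3,105),(479,3,120)]:
    q=proj(f,np.array([P],float))[0]; print(P,q.round(1),((q-[180,130])*[400/180,380/170]).round())
from PIL import Image
E
python3 - <<'E'
import cv2
a=cv2.imread("pics/side2.png")[140:270,190:300];cv2.imwrite("pics/c2b.png",cv2.resize(a,None,fx=4.5,fy=4.5,interpolation=cv2.INTER_CUBIC))
E
```

```text
(479, 3, 95) [238.  208.3] [129. 175.]
(479, 3, 180) [236.1 172.5] [125.  95.]
(479, 3, 140) [237.  189.9] [127. 134.]
(481, 0, 86) [239.2 212.7] [132. 185.]
(479, 3, 105) [237.8 204.3] [128. 166.]
(479, 3, 120) [237.5 198.2] [128. 153.]
```

View pics/c2b.png

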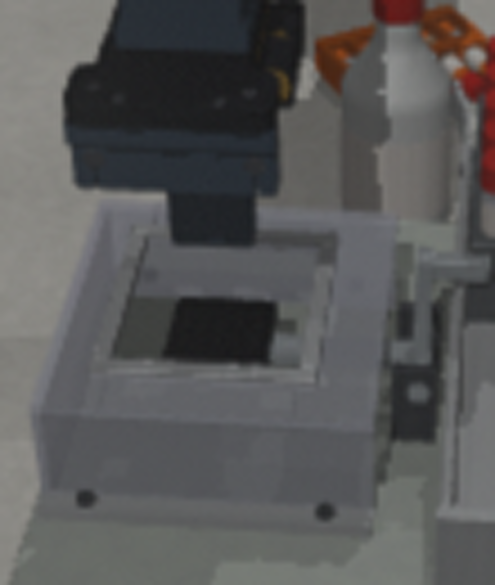

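The side view shows the fingertip about 15 px higher than I predicted, at (237,194). I'll check that with depth and the top view before going lower.

Run:
```python
from workcell import sensors, grab_frame
import cv2,numpy as np
f=grab_frame("side");np.savez("side3.npz",**f);E=f["extrinsics"]
def bp(f,u,v):
    d=np.median(f["depth"][v-1:v+2,u-1:u+2]);return (f["extrinsics"]@[(u-f["cx"])*d/f["fx"],-(v-f["cy"])*d/f["fy"],-d,1])[:3].round(1),d
for u,v in[(237,193),(237,191),(237,188),(237,184),(232,191),(243,191),(237,179),(225,178),(238,213),(245,215),(235,210),(237,226),(220,224)]: print(u,v,*bp(f,u,v))
g=grab_frame("top");np.savez("top3.npz",**g);cv2.imwrite("pics/top3.png",cv2.resize(g["image"][150:300,225:425,::-1],None,fx=4,fy=4))
w=np.load("wrist1.npz");T=np.linalg.inv(w["T_tool_cam"])
for z in(19,0,-16,-60):
  p=(T@[0,0,z,1])[:3];r=np.hypot(p[0],p[1]);th=np.arctan2(r,-p[2]);print(z,w["cx"]+w["fx"]*th*p[0]/r,w["cy"]-w["fx"]*th*p[1]/r)
s=sensors.state();print(s["time_s"],s["ee_pos"])
a=cv2.imread("pics/wrist2.png")[180:300,210:350];cv2.imwrite("pics/w2.png",cv2.resize(a,None,fx=5,fy=5,interpolation=cv2.INTER_CUBIC))
```

```text
237 193 [479.   -8.  140.7] 766.64014
237 191 [479.1  -7.1 144.7] 764.8719
237 188 [479.5  -8.4 152.6] 759.215
237 184 [479.9  -9.5 162.5] 752.35364
232 191 [469.6  -5.4 143.9] 765.99615
243 191 [490.5  -9.8 146.2] 762.8183
237 179 [482.5 -80.1 221.2] 661.1228
225 178 [462.9 -77.8 222.3] 660.71796
238 213 [478.5  -0.8  86. ] 805.2931
245 215 [492.4  -9.   86.8] 799.4419
235 210 [472.5   9.3  86. ] 812.81616
237 226 [477.1 -57.2 100.1] 751.8852
220 224 [445.3 -49.3 100. ] 755.70575
19 278.6707952245721 237.23555715637008
0 278.64337592167135 247.64900307201697
-16 278.6165229783541 257.91703270958595
-60 278.5176670024957 296.3400958939948
2.95 [480.54645501   2.45858119 116.04303475]
```

View pics/top3.png

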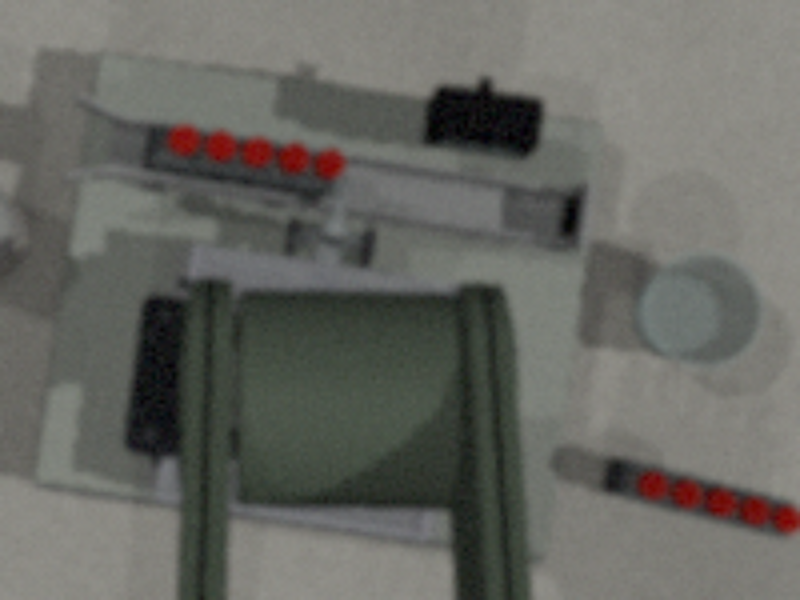

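View pics/w2.png

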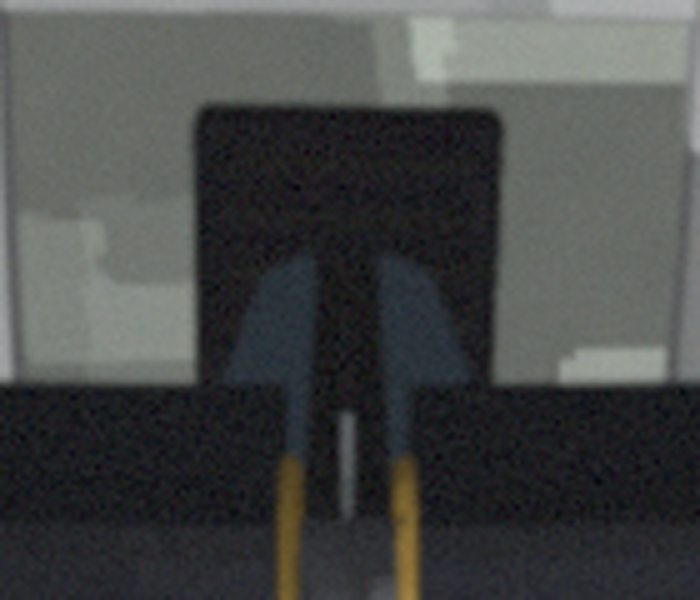

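Side depth puts the tip at z≈138 and the pad at 86. The state's TCP would put the tip at 97, and the wrist view's scale also says the tip is higher than that. So the true tool height is about 40 mm above the reported one. I'll go by sight and force, in small steps.

Request:
servo_tool(
  motion=[0,0,-4,0,0,0,0,0,0,-4,0,0,0,0,0,0,-4,0,0,0,0,0,0,-4,0,0,0,0,0,0,0,0,0,0,0],
)

```text
time_s: 3.37
ee_pos: [479.3, 2.2, 98.3]
ee_rot: [-179.9, 0.0, 82.4]
force: [-0.8, -0.2, -0.5]
gripper_width: 0.3
```

```bash
cat > look.py <<'E'
from workcell import sensors, grab_frame
import cv2,numpy as np,sys
n=sys.argv[1]
s=sensors.state();print(s["time_s"],s["ee_pos"].round(1),s["force"].round(1))
f=grab_frame("side");np.savez(f"side{n}.npz",**f)
a=f["image"][130:270,180:340,::-1];cv2.imwrite(f"pics/s{n}.png",cv2.resize(a,None,fx=4,fy=4,interpolation=cv2.INTER_CUBIC))
for v in range(184,216,2):
    u=237;d=np.median(f["depth"][v:v+1,u-1:u+2]);print(v,(f["extrinsics"]@[(u-f["cx"])*d/f["fx"],-(v-f["cy"])*d/f["fy"],-d,1])[:3].round(1))
E
python3 look.py 4
```

```text
3.3667 [479.3   2.2  98.3] [-0.8 -0.2 -0.5]
184 [482.1 -80.4 211.3]
186 [481.9 -80.7 207.5]
188 [481.7 -79.7 202.7]
190 [481.5 -79.8 198.7]
192 [479.1  -9.5 144.1]
194 [478.9  -9.8 139.6]
196 [478.7  -8.6 134. ]
198 [478.4  -7.4 128.4]
200 [478.3  -9.  124.8]
202 [475.3  75.3  56.1]
204 [475.1  73.8  51.8]
206 [476.6  22.3  85.9]
208 [476.6  15.5  86. ]
210 [476.6   8.5  86.4]
212 [476.5   3.7  85.1]
214 [476.6  -4.6  86.6]
```

View pics/s4.png

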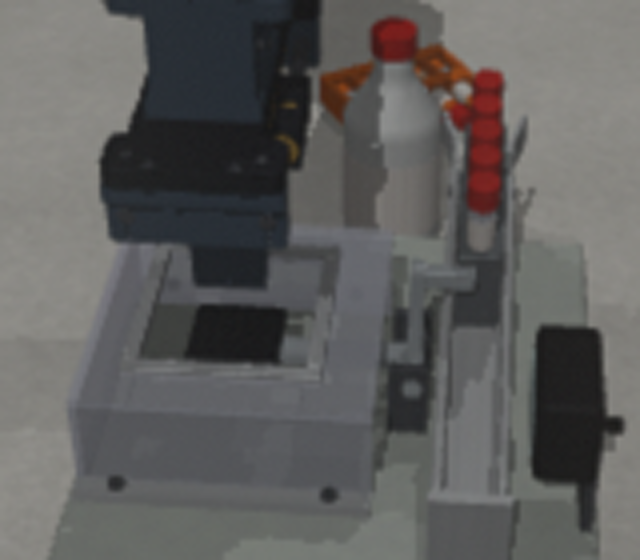

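The tip is now at z≈122 with no force, which confirms the offset of about 43 mm. It's centred above the window. I'll keep descending.

Request:
servo_tool(
  motion=[0,0,-5,0,0,0,0,0,0,-5,0,0,0,0,0,0,-5,0,0,0,0,0,0,-5,0,0,0,0,0,0,-5,0,0,0,0,0,0,-3,0,0,0,0,0,0,0,0,0,0,0],
)

```text
time_s: 4.0
ee_pos: [479.4, 2.3, 70.4]
ee_rot: [-179.9, 0.0, 82.4]
force: [-0.3, 0.9, -0.4]
gripper_width: 0.8
```

```bash
python3 look.py 5
```

```text
4.0 [479.4   2.3  70.4] [-0.3  0.9 -0.4]
184 [482.1 -80.5 211.4]
186 [482.1 -86.1 211.3]
188 [481.9 -88.2 208.7]
190 [481.8 -88.3 204.8]
192 [481.6 -89.  201.2]
194 [481.4 -87.  195.6]
196 [481.  -80.6 186.8]
198 [480.8 -80.  182.1]
200 [480.6 -79.8 177.7]
202 [480.4 -81.  174.4]
204 [480.2 -80.1 169.4]
206 [477.6  -9.7 110.7]
208 [477.4  -8.7 104.9]
210 [477.1  -7.4  98.9]
212 [476.9  -6.7  93.3]
214 [476.6  -4.3  86.4]
```

View pics/s5.png

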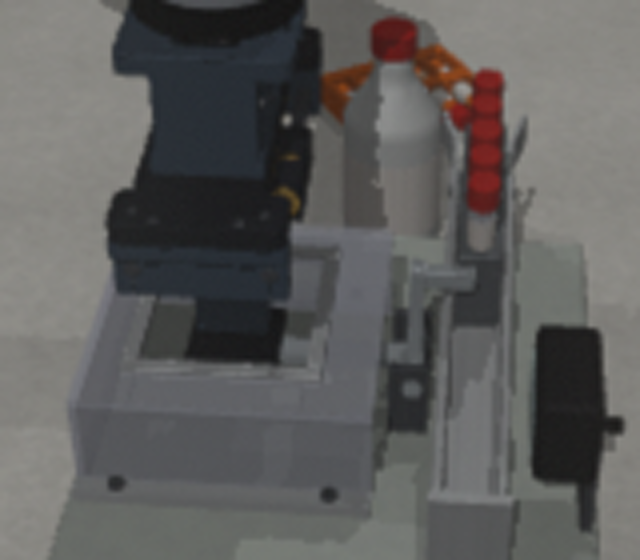

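The tip is inside the window, just above the pad and centred, with no contact yet. I'll start pressing.

Request:
servo_tool(
  motion=[0,0,-4,0,0,0,0,0,0,-4,0,0,0,0,0,0,-4,0,0,0,0,0,0,-4,0,0,0,0],
)

```text
time_s: 4.38
ee_pos: [480.0, 2.4, 55.3]
ee_rot: [180.0, -0.0, 82.4]
force: [-1.5, 1.4, 5.9]
gripper_width: 0.5
```

Request:
servo_tool(
  motion=[0,0,-3,0,0,0,0,0,0,-3,0,0,0,0,0,0,-2,0,0,0,0],
)

```text
time_s: 4.63
ee_pos: [480.3, 2.3, 47.5]
ee_rot: [180.0, -0.0, 82.4]
force: [-1.5, 1.0, 7.6]
gripper_width: 0.1
```

Request:
servo_tool(
  motion=[0,0,-3,0,0,0,0,0,0,-2,0,0,0,0,0,0,-1,0,0,0,0],
)

```text
time_s: 4.88
ee_pos: [481.0, 2.3, 43.3]
ee_rot: [179.9, -0.0, 82.4]
force: [-7.8, -0.1, 26.6]
gripper_width: 0.4
```

```bash
python3 look.py 6|head -1
```

```text
4.8833 [481.    2.3  43.3] [-7.8 -0.1 26.6]
```

View pics/s6.png

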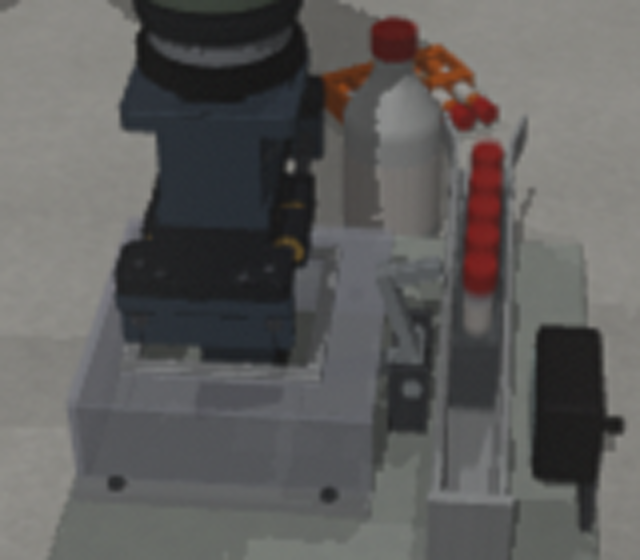

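The lever is at its stop with the pawl out, and the rack is already sliding. I'll ease off 1 mm and hold.

Request:
servo_tool(
  motion=[0,0,1,0,0,0,0,0,0,0,0,0,0,0,0,0,0,0,0,0,0,0,0,0,0,0,0,0,0,0,0,0,0,0,0,0,0,0,0,0,0,0,0,0,0,0,0,0,0,0,0,0,0,0,0,0,0,0,0,0,0,0,0,0,0,0,0,0,0,0],
)

```text
time_s: 5.77
ee_pos: [480.9, 2.2, 43.7]
ee_rot: [179.9, -0.0, 82.4]
force: [-3.5, -0.4, 13.5]
gripper_width: 0.8
```

```bash
python3 look.py 7|head -1; python3 -c "
from workcell import grab_frame
import cv2
cv2.imwrite('pics/top7.png',cv2.resize(grab_frame('top')['image'][150:300,225:425,::-1],None,fx=4,fy=4))"
```

```text
5.7667 [480.9   2.2  43.7] [-3.5 -0.4 13.5]
```

View pics/s7.png

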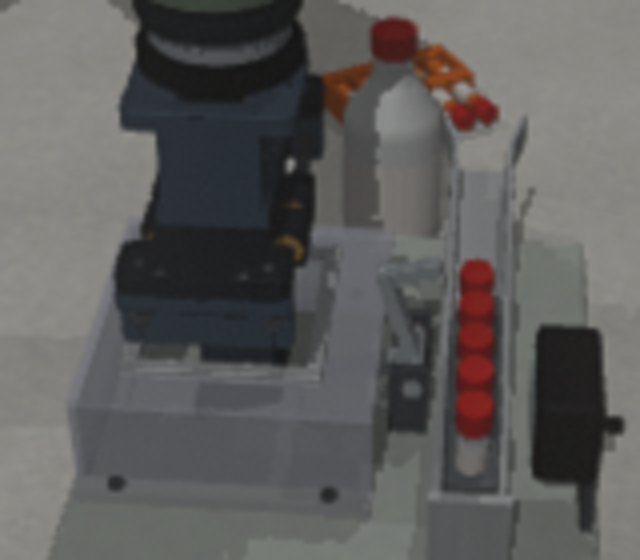

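View pics/top7.png

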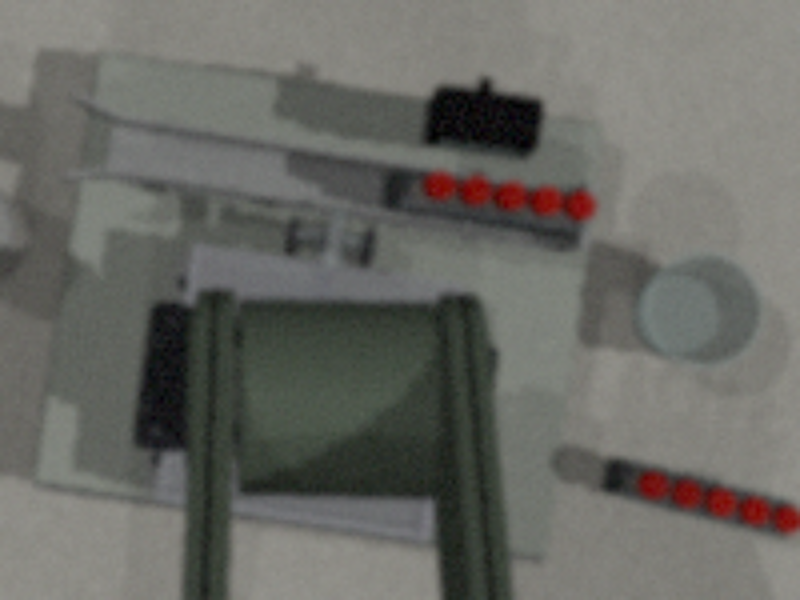

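The side view shows the rack against the end stop, with its bottom at about (470,490). The top view has it at (510,200), next to the reader. I'll hold a little longer and check that it has stopped.

Request:
servo_tool(
  motion=[0,0,0,0,0,0,0,0,0,0,0,0,0,0,0,0,0,0,0,0,0,0,0,0,0,0,0,0,0,0,0,0,0,0,0,0,0,0,0,0,0,0],
)

```text
time_s: 6.37
ee_pos: [480.9, 2.2, 43.7]
ee_rot: [179.9, -0.0, 82.4]
force: [-3.1, 0.2, 12.4]
gripper_width: 0.4
```

```bash
python3 look.py 8|head -1
python3 - <<'E'
import numpy as np,cv2
a,b=[np.load(f"side{i}.npz")["image"][170:280,285:320].astype(int) for i in(7,8)]
print(abs(a-b).mean(),abs(a-b).max())
from fit import *
f=cam("side8");p=[600,-15,np.radians(-7.6)]
# rack end caps predicted at read position: tube tops, 90 above floor along lane normal
t=np.radians(9);L=np.array([[0,-74+s*np.cos(t)-90*np.sin(t)*1,73+s*np.sin(t)+90*np.cos(t)] for s in(-40,-20,0,20,40)]);L[:,1]+=2*0
L2=L.copy();L2[:,1]+=180*np.sin(t)
print(((proj(f,w(p,L))-[180,130])*4).round(),((proj(f,w(p,L2))-[180,130])*4).round())
E
```

```text
6.3667 [480.9   2.2  43.7] [-3.1  0.2 12.4]
0.5456277056277056 4
[[481. 404.]
 [482. 368.]
 [483. 332.]
 [483. 298.]
 [484. 266.]] [[482. 361.]
 [483. 326.]
 [483. 292.]
 [484. 260.]
 [484. 230.]]
```

The rack is still, and its caps match the predicted read position to within a few pixels (rows 404 to 266 expected, about 400 to 270 seen). I'll let the lever up and withdraw straight up.

Request:
servo_tool(
  motion=[0,0,4,0,0,0,0,0,0,5,0,0,0,0,0,0,5,0,0,0,0,0,0,5,0,0,0,0,0,0,6,0,0,0,0,0,0,8,0,0,0,0,0,0,10,0,0,0,0,0,0,15,0,0,0,0,0,0,15,0,0,0,0,0,0,15,0,0,0,0],
)

```text
time_s: 7.25
ee_pos: [479.6, 2.2, 130.7]
ee_rot: [-179.9, 0.0, 82.4]
force: [0.1, 0.6, 0.1]
gripper_width: 0.6
```

Request:
servo_tool(
  motion=[0,0,20,0,0,0,0,0,0,20,0,0,0,0,0,0,20,0,0,0,0,-15,0,10,0,0,0,0,-15,0,0,0,0,0,0,-15,0,0,0,0,0,0,-15,0,0,0,0,0,0,-15,0,0,0,0,0,0,0,0,0,0,0,0,0,0,0,0,0,0,0,0],
)

```text
time_s: 8.08
ee_pos: [405.0, 2.2, 200.5]
ee_rot: [180.0, -0.0, 82.4]
force: [0.7, 0.4, -0.6]
gripper_width: 0.7
```

```bash
python3 look.py 9|head -1; python3 -c "
from workcell import grab_frame
import cv2
cv2.imwrite('pics/top9.png',cv2.resize(grab_frame('top')['image'][150:300,225:425,::-1],None,fx=4,fy=4))
cv2.imwrite('pics/wr9.png',grab_frame('wrist')['image'][...,::-1])
cv2.imwrite('pics/sf9.png',grab_frame('side')['image'][...,::-1])"
```

```text
8.0833 [405.    2.2 200.5] [ 0.7  0.4 -0.6]
```

View pics/s9.png

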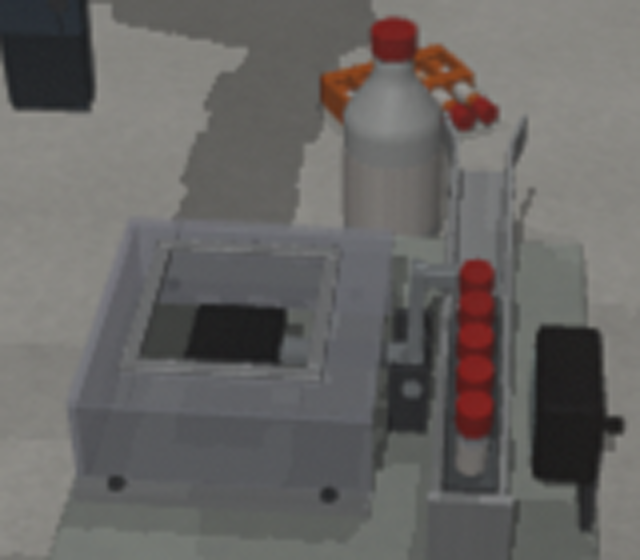

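View pics/top9.png

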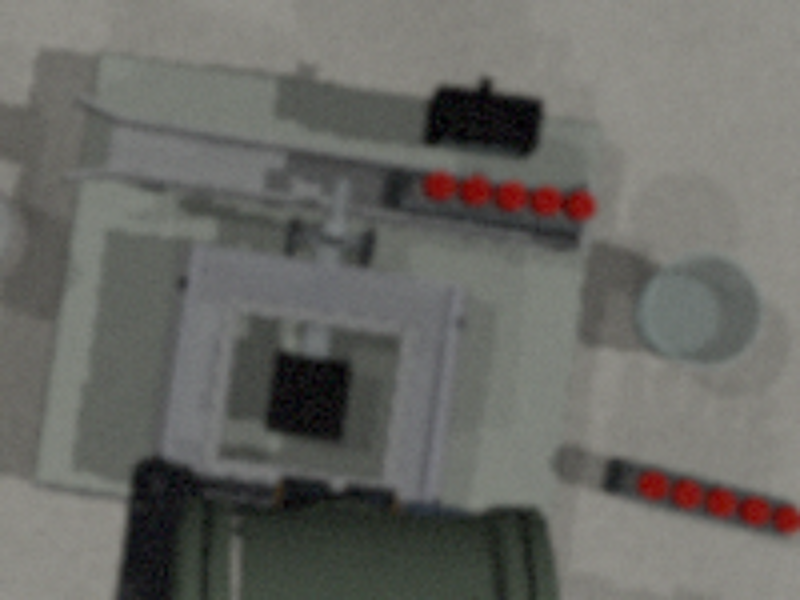

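View pics/wr9.png

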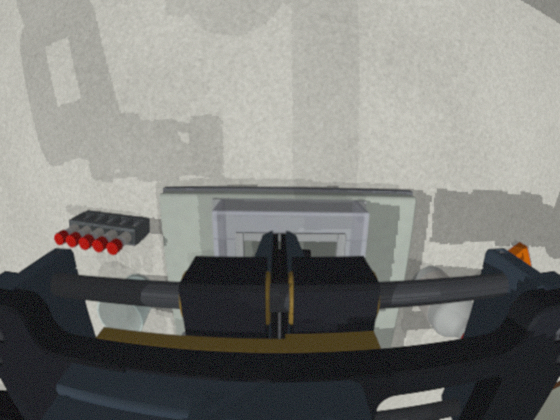

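View pics/sf9.png

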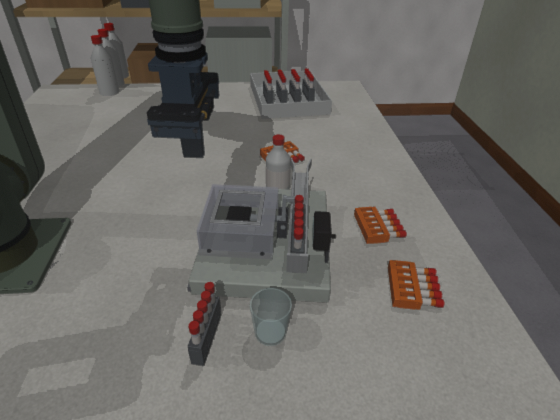

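The last pictures show the lever pad back up at side crop (240,333), the pawl across the lane behind the rack, and the rack at the end stop. The bottle, beaker and spare rack are where they were, and the hand is clear.

```bash
python3 -c "
from workcell import env
print(env.job_done())"
```

```text
the job is handed in; nothing more can be done
None
```

The rack is resting against the barcode reader's end stop, the lever has sprung back up, and the hand is clear. I handed the job in at about 8 s.

- **What I did:** I reached down through the guard's window with the fingers shut and pressed the lever to its stop, with a brief peak of about 27 N. I eased off to about 13 N and held it about 1.7 s in all from full press, while the rack slid down and came to rest. Then I withdrew straight up.
- **Last checks:** Two pictures taken 0.6 s apart, before I released the lever, showed the rack still, a few pixels from its predicted read position. Afterwards the pad was back at its rest height, the pawl was across the lane behind the rack, and the tool force was about zero. The bottle, beaker and spare rack look unmoved. I saw no sign of touching the guard.
- **What disagreed:** The reported tool height was about 43 mm lower than the side camera's depth showed, and the wrist view also suggested the tool was higher. I relied on the cameras and the contact force for the descent, and first contact came at the height the cameras gave.

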